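Line up the rum tasting from palest to darkest

ROBOT

A 6-joint arm with a two-finger parallel gripper is mounted at the origin on the work surface. World frame = base frame: x ahead of the robot, y to its left, z up, the work surface at z = 0. Lengths are in m, angles in rad, forces in N, time in s.
With the tool pointing down it reaches from about 0.35 to 0.775 m from the base axis. Payload 5.5 kg.
Tool frame: the origin (TCP) lies midway between the tips of the shut fingers; the grasp point (between the pads) lies behind it (ctrl.grasp_offset is the z of the grasp point in the tool frame, in m); z points along the fingers, x is the direction in which the jaws open and shut, and the axes are right-handed (so a half turn about z gives the same grasp; the last joint's range is limited). The gripper opens to 85 mm and grips with 20 to 120 N. Pads are 22 mm wide; open, the fingers measure 114 mm over their backs; the gripper's body (76 mm by 85 mm) begins 54 mm behind the grasp point. The pads swing forward as they close: fully open they stand 13 mm farther back than shut.
Start: joints at [1.161, 0.313, 0.046, 1.304, 0, 1.431], TCP at [0.153, 0.554, 0.231] pointing down, gripper open.
Joint ranges: [-2.76, 2.76], [-0.86, 1.69], [-1.03, 1.26], [-2.2, 2.34], [-1.47, 1.5], [-3.14, 3.14]. Speed limits (rad/s): [2.57, 2.57, 3.14, 3.14, 3.14, 3.14].

INTERFACE

Orientations are given as a rotation vector (axis times angle).
In Python, from station import ctrl gives the robot as it stands.
- The arm moves only by the tool apply_moves, never from a script. Its argument "steps" is a list of rows, each a list of 7 numbers: the turn, a rotation vector about the world's x, y, z in rad, then the shift along the world's x, y, z in cm, then the closure, from 0 (fully open) to 1 (shut). A call has exactly 5 rows; each row is the pose to reach, as a shift and turn from the pose commanded when the call began; what a row does not reach only later rows make up. A row lasts 1/10 s, in which the tool goes at most 50 mm and 8.59 degrees, less where a joint would pass 70% of its speed; a pose out of reach is approached as far as the arm can. A call with a gripper value outside its range is refused whole. The fingers move at their own pace and stop on an object; "squeeze" is the grip in N (left out, the last holds). Time passes only in rows, so rows that repeat a pose let the fingers close, or fill a call up. It gives the time, the measured TCP pose, the force and the opening at its end, in the units of the state.
- ctrl.read_state(): the state, without advancing time (a new reading comes with each control period).
- ctrl.capture(name): name is "scene" or "side" or "wrist"; returns a dict with "color" (384x512x3 uint8, red, green, blue), "K" (3x3 intrinsics, pixels), "D" ([k1, k2, p1, p2, k3] as OpenCV has them; the pictures are not rectified), "R" (3x3) and "t" (3): a world point X has camera coordinates R X + t; the wrist camera has in their place "tool_from_camera" (4x4, takes a point from camera to tool coordinates, whose origin is the TCP and whose axes are the tool frame's). Camera axes: x right, y down, z forward; pixel columns grow to the right and rows downward; lengths in m; the calibration is good to about 2 mm. A picture is of the moment at which its call begins: read the wrist's pose just before it. There is no depth.
- ctrl.job_done(): hands the job in, once; it reports no verdict.
Trained networks look in a picture, given as the dict that the camera call returned (one of the last four; its "shot" number tells which), for a name from the list of things; names that differ only in an ending like _2 or _b are one class to them, and where a whole thing is asked for, a point or a joint stands for the part that bears it (a point fixed in the world has none). Each returns a list of dicts, best first, with "score" (0 to 1); they miss things now and then, are a little off and sometimes report something else, mostly with a low value. They report only what shows in the picture. A call takes as long as a camera call. They do not tell look-alikes from the thing itself.
- ctrl.masks_of(picture, query): "region" (384x512 bool, what is visible of it) and "box" ([left, top, right, bottom] as shares, 0 to 1, of the picture: columns of its width, rows of its height, round what is visible of it).
- ctrl.landmark_of(picture, query): "at" ([column, row] as shares, 0 to 1, of the picture: columns of its width, rows of its height: a listed point, or the origin of a listed thing).
The state is a dict: "clock": time; "q": joint angles; "joint_velocities": joint speeds; "tau": joint torques, N m; "tool_pos": TCP position; "tcp_rot": TCP orientation; "ft_force": force on the tool from outside, world axes, zero at the start; "torque": the same for the moment, N m; "opening": finger opening in m.
Only numpy, scipy, OpenCV 4.12 (cv2) and the standard library are available. Lean on these libraries where they do the work, as an engineer would, in place of code of your own. Each camera call takes 0.05 s, during which the arm holds its last target.

TASK

Set out the rum tasting: stand the four miniature bottles in the wells of the wooden tasting paddle in order of shade, the palest in the well next to the handle and on to the darkest in the well farthest from the handle. Set each one down gently and upright, flat on the cork; do not drop or knock over any bottle, and leave the two tumblers where they stand.

Things in the scene. Friction and masses are not known exactly. Their poses are not given: they have to be found in the camera images.
- mini_white: Sealed miniature rum bottle, palest of the four: near-colourless, bluish white. Loose, 120 g, round, upright, 96 mm tall: straight body 38 mm across up to 60 mm, white paper label round it from 10 to 32 mm, shoulder 60 to 73 mm, silver cap 19 mm across from 78 to 96 mm. The four differ only in shade. Origin: centre of the foot, z up its axis. Starts standing on the table.
- mini_gold: Sealed miniature rum bottle, second palest: bright straw yellow. Loose, 120 g, round, upright, 96 mm tall: straight body 38 mm across up to 60 mm, white paper label round it from 10 to 32 mm, shoulder 60 to 73 mm, silver cap 19 mm across from 78 to 96 mm. The four differ only in shade. Origin: centre of the foot, z up its axis. Starts standing on the table.
- mini_amber: Sealed miniature rum bottle, second darkest: reddish orange-brown. Loose, 120 g, round, upright, 96 mm tall: straight body 38 mm across up to 60 mm, white paper label round it from 10 to 32 mm, shoulder 60 to 73 mm, silver cap 19 mm across from 78 to 96 mm. The four differ only in shade. Origin: centre of the foot, z up its axis. Starts standing on the table.
- mini_dark: Sealed miniature rum bottle, darkest: almost black brown. Loose, 120 g, round, upright, 96 mm tall: straight body 38 mm across up to 60 mm, white paper label round it from 10 to 32 mm, shoulder 60 to 73 mm, silver cap 19 mm across from 78 to 96 mm. The four differ only in shade. Origin: centre of the foot, z up its axis. Starts standing on the table.
- well_1: Well nearest the handle of a dark wood paddle (fixed, any angle; 280 x 96 x 22 mm with one row of 4 wells 66 mm apart, handle 36 mm wide reaching 85 mm past one end). Round recess 54 mm across, 5 mm deep, light cork floor. Origin: centre of the cork's upper face, 17 mm above the table; x along the row to the handle, z up.
- well_2: Well second from the handle of a dark wood paddle (fixed, any angle; 280 x 96 x 22 mm with one row of 4 wells 66 mm apart, handle 36 mm wide reaching 85 mm past one end). Round recess 54 mm across, 5 mm deep, light cork floor. Origin: centre of the cork's upper face, 17 mm above the table; x along the row to the handle, z up.
- well_3: Well third from the handle of a dark wood paddle (fixed, any angle; 280 x 96 x 22 mm with one row of 4 wells 66 mm apart, handle 36 mm wide reaching 85 mm past one end). Round recess 54 mm across, 5 mm deep, light cork floor. Origin: centre of the cork's upper face, 17 mm above the table; x along the row to the handle, z up.
- well_4: Well farthest from the handle of a dark wood paddle (fixed, any angle; 280 x 96 x 22 mm with one row of 4 wells 66 mm apart, handle 36 mm wide reaching 85 mm past one end). Round recess 54 mm across, 5 mm deep, light cork floor. Origin: centre of the cork's upper face, 17 mm above the table; x along the row to the handle, z up.
- tumbler_left: A bystander: empty, thick-bottomed clear glass tumbler standing on the table on the robot's left (+y) side, outside the bottles; 78 mm across the rim, 90 mm tall, 300 g, loose. Origin at the centre of its foot, z up. A low blue dish (52 mm across, 28 mm tall), not listed, stands between the two bottles on this side (nearer and farther in x).
- tumbler_right: A bystander: empty, thick-bottomed clear glass tumbler standing on the table on the robot's right (-y) side, outside the bottles; 78 mm across the rim, 90 mm tall, 300 g, loose. Origin at the centre of its foot, z up. A steel jigger (42 mm across, 78 mm tall), not listed, stands between the two bottles on this side (nearer and farther in x).
Things that resemble listed ones, but are neither listed nor needed, are in the scene too. What is shaped like the mini_white but blue is not meant.

How it is judged:
By the outcome, as a careful person would: the job done as asked, in the order asked, and still so for the second after the job is handed in, with the robot touching nothing.
It also fails if it takes over 131 s, if anything falls off the work surface, if the arm or the gripper's body presses on something with over 40 N, if the wrist force passes 120 N, or if a joint passes its speed limit or range.

## Working session

There is one attempt and no reset: what is moved stays moved. The work goes in short steps, Python scripts to look and compute and a tool call to move; the robot and the scene stay as the last step left them, time stands still between calls to the robot, and variables do not carry over. Pictures are saved under pics/ and viewed, and the job is handed in when it is done.

Besides the shell and the picture viewer there is one more tool, called after "Request:" as a command line: name --pt "numbers of a row" for each row, then --argument value for the rest. apply_moves: Moves the arm, as the interface text tells. Its arguments: {"type":"object","properties":{"steps":{"type":"array","items":{"type":"array","items":{"type":"number"}}},"squeeze":{"type":"number"}},"required":["steps"]}

```bash
ls; mkdir -p pics
cat > h.py <<'E'
import numpy as np, cv2
from station import ctrl
def save(p,n):
    cv2.imwrite(f'pics/{n}.png',p['color'][:,:,::-1])
def ray(p,uv,Rt=None):
    K=np.array(p['K']);D=np.array(p['D'])
    x=cv2.undistortPoints(np.array([[uv]],float),K,D)[0,0]
    d=np.array([x[0],x[1],1.])
    if 'R' in p:
        R=np.array(p['R']);t=np.array(p['t'])
    else: R,t=Rt
    o=-R.T@t; return o,R.T@d
def atz(p,uv,z,Rt=None):
    o,d=ray(p,uv,Rt); return o+d*(z-o[2])/d[2]
def proj(p,X):
    R=np.array(p['R']);t=np.array(p['t'])
    return cv2.projectPoints(np.array(X,float).reshape(-1,3),cv2.Rodrigues(R)[0],t,np.array(p['K']),np.array(p['D']))[0].reshape(-1,2)
def wristRt(p,s):
    T=np.eye(4);T[:3,:3]=cv2.Rodrigues(np.array(s['tcp_rot'],float))[0];T[:3,3]=s['tool_pos']
    W=T@np.array(p['tool_from_camera']); R=W[:3,:3].T; return R,-R@W[:3,3]
def tri(rs):
    A=np.zeros((3,3));b=np.zeros(3)
    for o,d in rs:
        d=d/np.linalg.norm(d);M=np.eye(3)-np.outer(d,d);A+=M;b+=M@o
    X=np.linalg.solve(A,b)
    return X,[np.linalg.norm(np.cross(X-o,d/np.linalg.norm(d))) for o,d in rs]
E
python3 - <<'E'
from h import *
s=ctrl.read_state();print(s, ctrl.grasp_offset)
for n in ['scene','side']:
    p=ctrl.capture(n);save(p,n+'0');print(n,-np.array(p['R']).T@p['t'],np.array(p['K']).tolist())
    for q in ['mini_white','mini_gold','mini_amber','mini_dark','well_1','well_2','well_3','well_4','tumbler_left']:
        for m in ctrl.landmark_of(p,q):
            uv=np.array(m['at'])*[512,384]; z=.017 if 'well' in q else 0
            print(n,q,round(m['score'],2),uv.round(1),atz(p,uv,z).round(4))
E
```

```text
pics
{'clock': 0.0, 'q': array([ 1.16141288e+00,  3.14008321e-01,  4.49671697e-02,  1.30358691e+00,
       -3.70161164e-05,  1.43115495e+00]), 'joint_velocities': array([ 1.38098144e-04, -3.87942572e-04, -1.09213999e-03,  9.54674200e-06,
        1.83041826e-04,  1.66770754e-03]), 'tau': array([-5.78192194e-04, -4.80623567e+01,  2.98536712e+01,  1.93107646e-02,
       -3.43298607e-04,  1.06465983e-06]), 'tool_pos': array([0.15306458, 0.55372097, 0.23039953]), 'tcp_rot': array([ 2.49922925e+00,  1.90200473e+00, -2.48072292e-03]), 'ft_force': array([ 0.80537326,  0.34802318, -0.12170077]), 'torque': array([ 0.06562764, -0.0435479 ,  0.00840209]), 'opening': 0.08545359381532065} -0.0187
scene [ 1.19014289 -0.1884763   0.70113367] [[347.50341986460387, 0.0, 254.6573850164303], [0.0, 347.50341986460387, 191.04913088335348], [0.0, 0.0, 1.0]]
scene mini_white 0.92 [166.7 203.2] [ 0.4656 -0.2336 -0.    ]
scene mini_white 0.7 [142.1 251.4] [ 0.6131 -0.3137  0.    ]
scene mini_white 0.67 [178.1 247.9] [ 0.6309 -0.2266  0.    ]
scene mini_gold 0.63 [127.6 203.8] [ 0.4318 -0.3397  0.    ]
scene m
[... 1855 characters left out ...]
8.7 203.9] [ 0.5695 -0.0358  0.017 ]
side well_2 0.58 [275.3 216.9] [ 0.5543 -0.108   0.017 ]
side well_2 0.5 [262.5 198.5] [0.5659 0.0011 0.017 ]
side well_2 0.44 [255.1 186.7] [0.5766 0.0777 0.017 ]
side well_3 0.6 [268.7 203.9] [ 0.5695 -0.0358  0.017 ]
side well_3 0.58 [275.3 216.9] [ 0.5543 -0.108   0.017 ]
side well_3 0.5 [262.5 198.5] [0.5659 0.0011 0.017 ]
side well_3 0.44 [255.1 186.7] [0.5766 0.0777 0.017 ]
side well_4 0.6 [268.7 203.9] [ 0.5695 -0.0358  0.017 ]
side well_4 0.58 [275.3 216.9] [ 0.5543 -0.108   0.017 ]
side well_4 0.5 [262.5 198.5] [0.5659 0.0011 0.017 ]
side well_4 0.44 [255.1 186.7] [0.5766 0.0777 0.017 ]
side tumbler_left 0.68 [199.7 146.5] [0.5207 0.479  0.    ]
```

View pics/scene0.png

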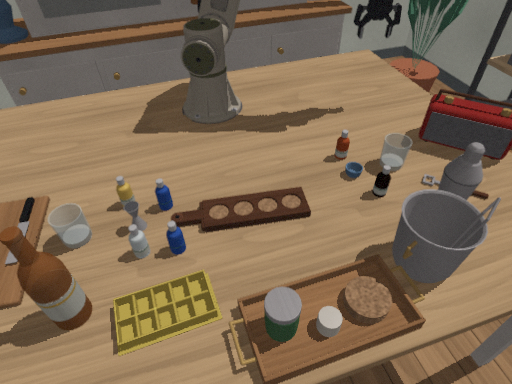

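View pics/side0.png

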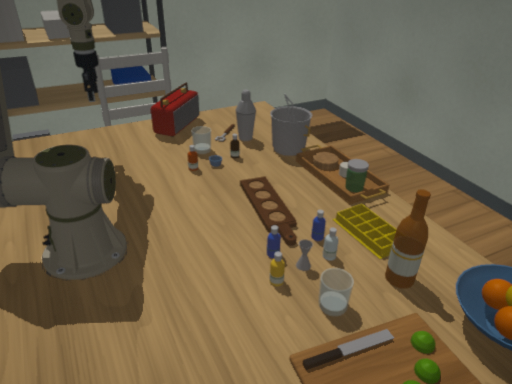

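Run:
```python
import cv2
a=cv2.imread('pics/scene0.png')[130:290,90:430]; cv2.imwrite('pics/sceneZ.png',cv2.resize(a,(790,372),interpolation=cv2.INTER_CUBIC))
a=cv2.imread('pics/side0.png')[100:310,150:380]; cv2.imwrite('pics/sideZ.png',cv2.resize(a,(657,600),interpolation=cv2.INTER_CUBIC))
```

```text
(no output)
```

View zooms.

View pics/sceneZ.png

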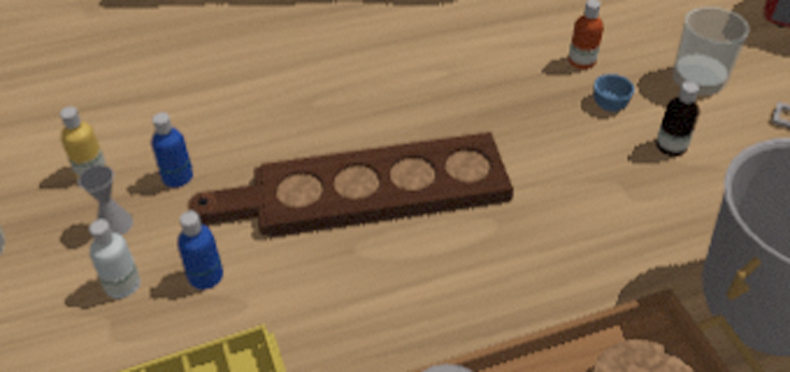

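View pics/sideZ.png

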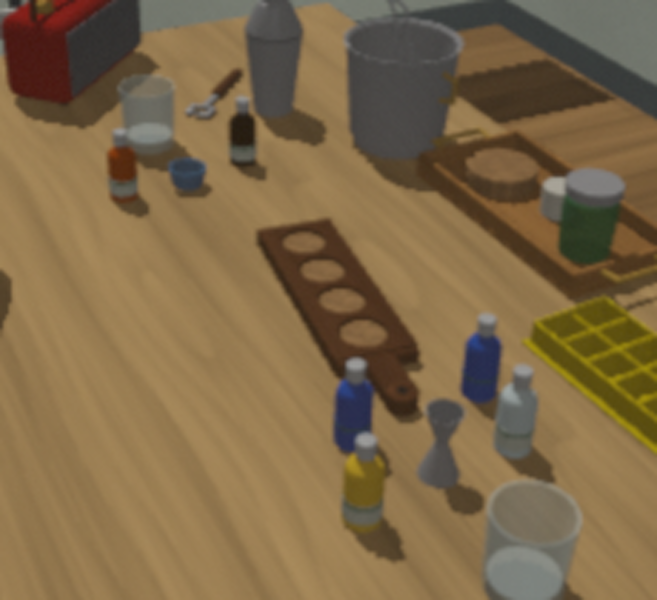

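Run:
```python
from h import *
a=ctrl.capture('scene');b=ctrl.capture('side')
P={'w1':((299,190),(363,333)),'w2':((356,182),(341,301)),'w3':((412,174),(322,271)),'w4':((467,166),(303,243)),
'gold':((69,112),(366,438)),'white':((99,225),(523,371)),'amber':((592,5),(121,134)),'dark':((688,88),(241,102)),
'jig':((98,172),(444,405)),'blue1':((162,120),(356,364)),'blue2':((191,219),(486,320))}
for k,(u,v) in P.items():
    u=np.array(u)/2.3235+[90,130]; v=np.array(v)/2.857+[150,100]
    X,e=tri([ray(a,u),ray(b,v)]); print(k,X.round(4),np.round(e,4),'fixedz',[ (atz(c,w,.017 if k[0]=='w' and len(k)==2 else .096)).round(3)[:2].tolist() for c,w in((a,u),(b,v))])
from scipy.spatial.transform import Rotation as R
print(R.from_rotvec(ctrl.read_state()['tcp_rot']).as_matrix().round(3))
p=ctrl.capture('wrist');print(np.array(p['tool_from_camera']).round(3),p['K'][0]);save(p,'wr0')
```

```text
w1 [ 0.5608 -0.1053  0.0158] [0.0016 0.0016] fixedz [[0.56, -0.104], [0.56, -0.109]]
w2 [ 0.569  -0.0393  0.0149] [0.0015 0.0015] fixedz [[0.569, -0.039], [0.568, -0.044]]
w3 [0.5783 0.026  0.0149] [0.0019 0.0019] fixedz [[0.578, 0.027], [0.577, 0.02]]
w4 [0.5864 0.0918 0.0146] [0.0016 0.0016] fixedz [[0.587, 0.092], [0.585, 0.086]]
gold [ 0.4307 -0.3355  0.0938] [0.0013 0.0013] fixedz [[0.432, -0.334], [0.43, -0.339]]
white [ 0.6141 -0.3139  0.0932] [0.0022 0.0022] fixedz [[0.615, -0.312], [0.612, -0.319]]
amber [0.4368 0.322  0.0905] [0.0027 0.0027] fixedz [[0.44, 0.321], [0.433, 0.306]]
dark [0.6189 0.3481 0.089 ] [0.0023 0.0023] fixedz [[0.623, 0.345], [0.612, 0.33]]
jig [ 0.5268 -0.3128  0.0814] [0.0025 0.0025] fixedz [[0.54, -0.308], [0.517, -0.33]]
blue1 [ 0.4762 -0.2358  0.0913] [0.0011 0.0011] fixedz [[0.481, -0.235], [0.473, -0.242]]
blue2 [ 0.6324 -0.2257  0.09  ] [0.0017 0.0017] fixedz [[0.636, -0.224], [0.627, -0.235]]
[[ 0.267  0.964  0.   ]
 [ 0.964 -0.267  0.   ]
 [ 0.     0.    -1.   ]]
[[ 1.     0.    -0.     0.   ]
 [-0.     0.958  0.287 -0.074]
 [ 0.    -0.287  0.958 -0.143]
 [ 0.     0.     0.     1.   ]] [324.91799991   0.         254.01877076]
```

View pics/wr0.png

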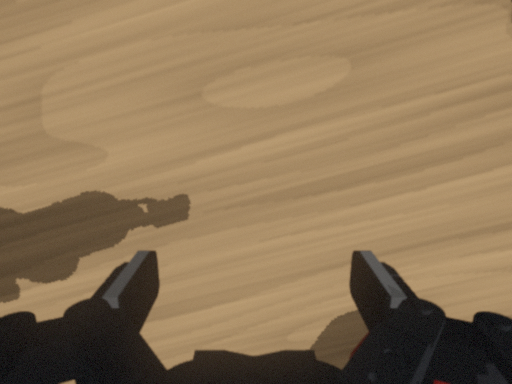

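Run:
```python
from h import *
a=ctrl.capture('scene');b=ctrl.capture('side')
def A(u):return ray(a,u)
def B(v):return ray(b,v)
# bucket rim: centre of ellipse
print('rim c',tri([A((440,222)),B((291,117))]))
print('rim left/side-near', atz(b,(272,117),.15),atz(b,(291,154),0.0), atz(a,(420,272),0))
print('shaker top',tri([A((472,152)),B((246,95))]))
print('radio', atz(a,(425,145),0), 'tumL rim',tri([A((396.5,141)),B((201.5,131))]),'tumR',tri([A((67,216)),B((337,277))]))
print('dish',tri([A((354,166)),B((216,158.5))]))
```

```text
rim c (array([0.85274472, 0.31422379, 0.1392368 ]), [np.float64(0.001128686491256174), np.float64(0.001128686491256114)])
rim left/side-near [0.76972797 0.32035573 0.15      ] [0.8345624  0.26379512 0.        ] [0.8797026  0.29657718 0.        ]
shaker top (array([0.73131838, 0.4777374 , 0.19328816]), [np.float64(0.001299099832396192), np.float64(0.0012990998323960535)])
radio [0.47414221 0.61532768 0.        ] tumL rim (array([0.52026566, 0.44796866, 0.08546389]), [np.float64(0.002202346769328579), np.float64(0.002202346769328467)]) tumR (array([ 0.52071659, -0.46409825,  0.08694755]), [np.float64(0.0006550626497499252), np.float64(0.0006550626497499878)])
dish (array([0.5249842 , 0.31537838, 0.02720964]), [np.float64(0.004414905233526435), np.float64(0.004414905233526417)])
```

Request:
apply_moves --pt "0 0 -0.14 4.2 -1.9 0.5 0.3" --pt "0 0 -0.28 8.4 -3.8 1 0.3" --pt "0 0 -0.42 12.6 -5.7 1.5 0.3" --pt "0 0 -0.56 16.8 -7.6 2 0.3" --pt "0 0 -0.7 21 -9.5 2 0.3" --squeeze 40

```text
clock: 1.75
tool_pos: [0.365, 0.4586, 0.2523]
tcp_rot: [-3.002, -0.921, -0.003]
ft_force: [0.6, 0.7, 0.6]
opening: 0.0596
```

Request:
apply_moves --pt "0 0 -0.14 4.2 -1.9 0 0.3" --pt "0 0 -0.28 8.4 -3.8 0 0.3" --pt "0 0 -0.42 12.6 -5.7 0 0.3" --pt "0 0 -0.56 16.8 -7.6 0 0.3" --pt "0 0 -0.7 21 -9.5 0 0.3"

```text
clock: 2.25
tool_pos: [0.5749, 0.3632, 0.2514]
tcp_rot: [-3.137, 0.165, -0.001]
ft_force: [-0.1, 0.1, 0.5]
opening: 0.0597
```

Request:
apply_moves --pt "0 0 -0.03 4.5 -1.5 0 0.3" --pt "0 0 -0.03 4.5 -1.5 0 0.3" --pt "0 0 -0.03 4.5 -1.5 0 0.3" --pt "0 0 -0.03 4.5 -1.5 0 0.3" --pt "0 0 -0.03 4.5 -1.5 0 0.3"

```text
clock: 2.75
tool_pos: [0.617, 0.3502, 0.2522]
tcp_rot: [-3.135, 0.2, -0.001]
ft_force: [0.0, 0.0, 0.8]
opening: 0.0596
```

```bash
cat >> h.py <<'E'
def wlook(n,qs=()):
    s=ctrl.read_state();p=ctrl.capture('wrist');save(p,n);Rt=wristRt(p,s)
    print(np.round(s['tool_pos'],4),'yaw',round(float(np.degrees(np.arctan2(*cv2.Rodrigues(np.array(s['tcp_rot']))[0][[1,0],0]))),2), 'F',np.round(s['ft_force'],1),'op',round(s['opening'],4))
    for q in qs:
        for m in ctrl.landmark_of(p,q):
            uv=np.array(m['at'])*[512,384];print(q,round(m['score'],2),uv.round(1),atz(p,uv,.017 if 'well' in q else 0,Rt).round(4))
    np.savez(f'pics/{n}.npz',K=p['K'],D=p['D'],R=Rt[0],t=Rt[1])
def ld(n): return dict(np.load(f'pics/{n}.npz'))
E
python3 -c "
from h import *
wlook('d1',['mini_dark'])"
```

```text
[0.617  0.3502 0.2522] yaw -7.29 F [0.  0.  0.8] op 0.0596
mini_dark 0.92 [256.1 162. ] [0.6187 0.3472 0.    ]
```

View pics/d1.png

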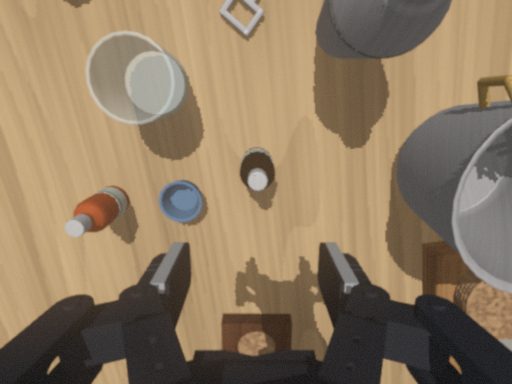

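```bash
python3 -c "
from h import *
d=ld('d1')
print('dark',atz(d,(258,180.5),.096))
print('amber',atz(d,(77,228.5),.096))
a=ctrl.capture('scene')
print(tri([ray(a,np.array((688,88))/2.3235+[90,130]),ray(d,(258,180.5))]))
print(tri([ray(a,np.array((592,5))/2.3235+[90,130]),ray(d,(77,228.5))]))
print('w4',atz(d,(256,346),.017))
"
```

```text
dark [0.61993696 0.34778992 0.096     ]
amber [0.43769064 0.32202743 0.096     ]
(array([0.62009307, 0.34722832, 0.09305141]), [np.float64(0.00027336238846330013), np.float64(0.00027336238846305966)])
(array([0.43746791, 0.3218978 , 0.09449878]), [np.float64(0.0006623999483429233), np.float64(0.0006623999483428667)])
w4 [0.58628492 0.09113368 0.017     ]
```

Request:
apply_moves --pt "0 0 0 0.3 -0.25 -4 0.3" --pt "0 0 0 0.3 -0.25 -8 0.3" --pt "0 0 0 0.3 -0.25 -12 0.3" --pt "0 0 0 0.3 -0.25 -14 0.3" --pt "0 0 0 0.3 -0.25 -14 0.3"

```text
clock: 3.4
tool_pos: [0.6181, 0.3461, 0.1074]
tcp_rot: [3.132, -0.201, -0.01]
ft_force: [-0.7, 0.1, -0.2]
opening: 0.0595
```

```bash
python3 -c "
from h import *
wlook('d2')"
```

```text
[0.6181 0.3461 0.1074] yaw -7.34 F [-0.7  0.1 -0.2] op 0.0595
```

View pics/d2.png

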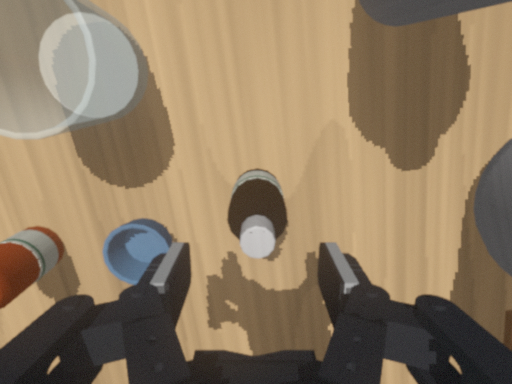

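Request:
apply_moves --pt "0 0 0 0.1 0 -2 0.3" --pt "0 0 0 0.1 0 -4 0.3" --pt "0 0 0 0.1 0 -6 0.3" --pt "0 0 0 0.1 0 -7.4 0.3" --pt "0 0 0 0.1 0 -7.4 0.3"

```text
clock: 3.95
tool_pos: [0.6217, 0.3467, 0.0368]
tcp_rot: [3.134, -0.202, -0.002]
ft_force: [-1.1, 0.4, 0.2]
opening: 0.0599
```

Request:
apply_moves --pt "0 0 0 0 0 0 0.45" --pt "0 0 0 0 0 0 0.7" --pt "0 0 0 0 0 0 0.8" --pt "0 0 0 0 0 0 0.8" --pt "0 0 0 0 0 0 0.8" --squeeze 40

```text
clock: 4.45
tool_pos: [0.6232, 0.3473, 0.0393]
tcp_rot: [-3.134, 0.202, -0.004]
ft_force: [-1.2, -0.4, 6.1]
opening: 0.0367
```

```bash
python3 -c "
from h import *
wlook('d3')"
```

```text
[0.6232 0.3473 0.0393] yaw -7.38 F [-1.2 -0.4  6.1] op 0.0367
```

View pics/d3.png

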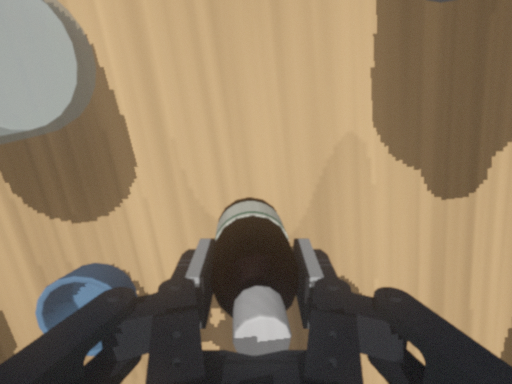

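Request:
apply_moves --pt "0 0 0 0 0 1 0.8" --pt "0 0 0 0 0 4 0.8" --pt "0 0 0 0 0 8 0.8" --pt "0 0 0 0 0 11 0.8" --pt "0 0 0 0 0 13 0.8"

```text
clock: 5.0
tool_pos: [0.6233, 0.347, 0.171]
tcp_rot: [-3.134, 0.203, -0.006]
ft_force: [0.4, 0.7, -0.6]
opening: 0.0372
```

Request:
apply_moves --pt "0 0 0 -0.4 -3 0 0.8" --pt "0 0 0 -1.1 -7.5 0 0.8" --pt "0 0 0 -1.8 -12 0 0.8" --pt "0 0 0 -2.5 -16.5 0 0.8" --pt "0 0 0 -3.0 -20 0 0.8"

```text
clock: 5.5
tool_pos: [0.5916, 0.1443, 0.1679]
tcp_rot: [3.134, -0.204, 0.0]
ft_force: [0.5, 0.6, -1.1]
opening: 0.0369
```

Request:
apply_moves --pt "0 0 0 -0.3 -2.5 0 0.8" --pt "0 0 0 -0.6 -4.5 0 0.8" --pt "0 0 0 -0.7 -5.6 0 0.8" --pt "0 0 0 -0.7 -5.6 0 0.8" --pt "0 0 0 -0.7 -5.6 0 0.8"

```text
clock: 6.0
tool_pos: [0.5855, 0.0912, 0.1675]
tcp_rot: [-3.135, 0.202, -0.001]
ft_force: [-0.9, -0.1, -1.8]
opening: 0.0369
```

```bash
python3 -c "
from h import *
wlook('d4')
p=ctrl.capture('scene');save(p,'s4');p=ctrl.capture('side');save(p,'t4')
a=cv2.imread('pics/s4.png')[130:290,90:430];b=cv2.imread('pics/t4.png')[100:310,150:380]
a=cv2.resize(a,None,fx=1.5,fy=1.5,interpolation=2);b=cv2.resize(b,None,fx=1.2,fy=1.2,interpolation=2)
c=np.zeros((252,790,3),np.uint8);c[:240,:510]=a;c[:252,512:788]=b;cv2.imwrite('pics/c4.png',c)
"
```

```text
[0.5855 0.0912 0.1675] yaw -7.39 F [-0.9 -0.1 -1.8] op 0.0369
```

View pics/d4.png

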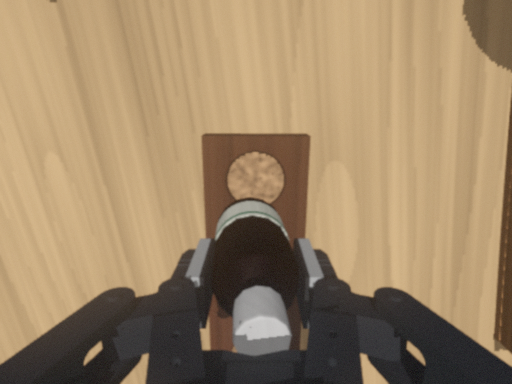

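View pics/c4.png

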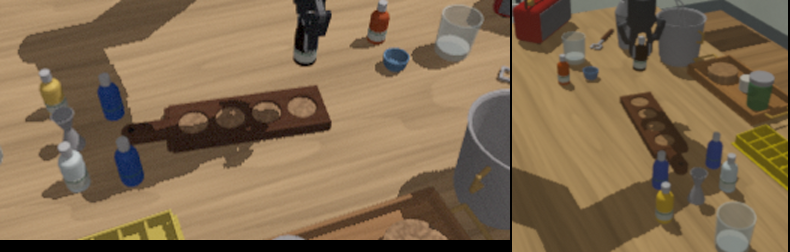

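```bash
python3 -c "
from h import *
d=ld('d4')
print('w4',atz(d,(255.5,177.5),.017))
print('paddle end',atz(d,(202.5,135),.022),atz(d,(309.5,135),.022))
g=cv2.cvtColor(cv2.imread('pics/d4.png'),cv2.COLOR_BGR2HSV)[178,195:320];print(g[::3].tolist())
"
```

```text
w4 [0.58657111 0.09334944 0.017     ]
paddle end [0.54551977 0.13843845 0.022     ] [0.63846566 0.1263938  0.022     ]
[[17, 92, 194], [18, 95, 188], [17, 96, 186], [13, 121, 129], [12, 119, 118], [12, 122, 119], [12, 117, 120], [11, 132, 112], [12, 122, 113], [13, 129, 109], [12, 120, 98], [15, 108, 160], [16, 101, 182], [16, 102, 183], [15, 105, 170], [15, 103, 163], [14, 102, 168], [15, 104, 167], [16, 103, 176], [15, 105, 172], [15, 106, 152], [15, 105, 167], [15, 103, 176], [16, 96, 199], [16, 96, 193], [16, 97, 191], [16, 102, 188], [16, 102, 180], [15, 105, 165], [15, 104, 165], [13, 128, 96], [12, 133, 107], [13, 125, 110], [13, 135, 108], [13, 127, 108], [13, 127, 114], [12, 129, 117], [12, 133, 115], [18, 94, 190], [18, 92, 192], [17, 94, 192], [17, 93, 186]]
```

Request:
apply_moves --pt "0 0 0 0.1 0.1 -3 0.8" --pt "0 0 0 0.1 0.1 -6 0.8" --pt "0 0 0 0.1 0.1 -8.5 0.8" --pt "0 0 0 0.1 0.1 -10 0.8" --pt "0 0 0 0.1 0.1 -10 0.8"

```text
clock: 6.65
tool_pos: [0.5841, 0.0926, 0.0646]
tcp_rot: [3.135, -0.2, -0.008]
ft_force: [-0.7, -0.0, -0.4]
opening: 0.0368
```

Request:
apply_moves --pt "0 0 0 0 0 -0.2 0.8" --pt "0 0 0 0 0 -0.4 0.8" --pt "0 0 0 0 0 -0.6 0.8" --pt "0 0 0 0 0 -0.8 0.8" --pt "0 0 0 0 0 -0.8 0.8"

```text
clock: 7.15
tool_pos: [0.5863, 0.0917, 0.0595]
tcp_rot: [3.135, -0.203, 0.001]
ft_force: [0.0, 0.5, -1.3]
opening: 0.0367
```

```bash
python3 -c "
from h import *
wlook('d5')
p=ctrl.capture('side');save(p,'t5')
b=cv2.imread('pics/t5.png')[110:250,200:330]
cv2.imwrite('pics/c5.png',cv2.resize(b,None,fx=4,fy=4,interpolation=2))
"
```

```text
[0.5863 0.0917 0.0595] yaw -7.39 F [ 0.   0.5 -1.3] op 0.0367
```

View pics/c5.png

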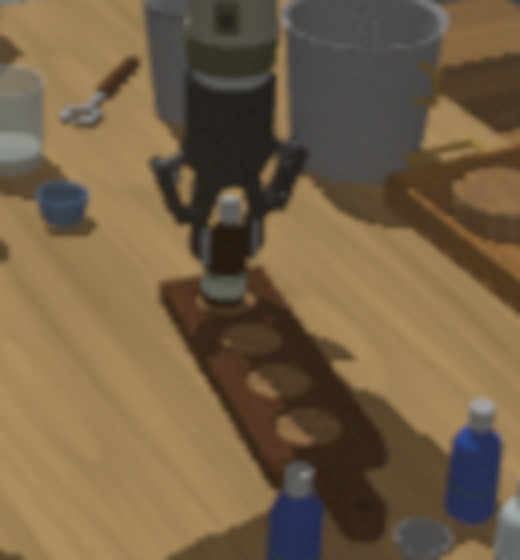

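Request:
apply_moves --pt "0 0 0 0 0 -0.1 0.8" --pt "0 0 0 0 0 -0.15 0.8" --pt "0 0 0 0 0 -0.2 0.8" --pt "0 0 0 0 0 -0.25 0.8" --pt "0 0 0 0 0 -0.25 0.8"

```text
clock: 7.75
tool_pos: [0.5862, 0.0918, 0.0567]
tcp_rot: [3.135, -0.202, -0.0]
ft_force: [0.2, -0.6, -1.0]
opening: 0.0368
```

Request:
apply_moves --pt "0 0 0 0 0 -0.05 0.8" --pt "0 0 0 0 0 -0.1 0.8" --pt "0 0 0 0 0 -0.1 0.8" --pt "0 0 0 0 0 -0.1 0.8" --pt "0 0 0 0 0 -0.1 0.8"

```text
clock: 8.25
tool_pos: [0.5863, 0.0918, 0.0563]
tcp_rot: [-3.135, 0.202, -0.001]
ft_force: [-1.2, -0.4, 6.3]
opening: 0.037
```

Request:
apply_moves --pt "0 0 0 0 0 0.0 0.5" --pt "0 0 0 0 0 0.0 0.4" --pt "0 0 0 0 0 0 0.25" --pt "0 0 0 0 0 0 0.25" --pt "0 0 0 0 0 0 0.25"

```text
clock: 8.75
tool_pos: [0.5863, 0.0917, 0.0557]
tcp_rot: [3.135, -0.203, -0.0]
ft_force: [0.2, -0.8, 0.1]
opening: 0.0641
```

Request:
apply_moves --pt "0 0 0 0 0 2 0.25" --pt "0 0 0 0 0 5 0.25" --pt "0 0 0 0 0 8 0.25" --pt "0 0 0 0 0 11 0.25" --pt "0 0 0 0 0 13 0.25"

```text
clock: 9.25
tool_pos: [0.5871, 0.0918, 0.1883]
tcp_rot: [-3.135, 0.202, -0.005]
ft_force: [0.3, -1.1, 0.0]
opening: 0.0643
```

```bash
python3 -c "
from h import *
wlook('d6',['mini_dark'])
"
```

```text
[0.5871 0.0918 0.1883] yaw -7.39 F [ 0.3 -1.1  0. ] op 0.0643
mini_dark 0.72 [252.7 177. ] [0.5848 0.0857 0.    ]
mini_dark 0.61 [252.3 292.8] [ 0.5664 -0.0517  0.    ]
```

View pics/d6.png

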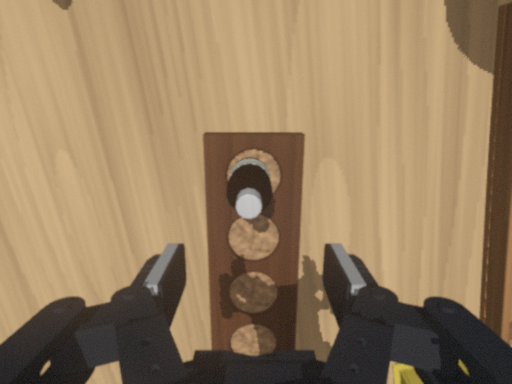

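```bash
python3 -c "
from h import *
d=ld('d6')
print('cap',atz(d,(249,203.5),.113))
for n,u in zip('4321',((253.5,174),(253.5,237),(253.5,292),(253,341))): print(n,atz(d,u,.017))
p=ctrl.capture('side');save(p,'t6')
b=cv2.imread('pics/t6.png')[110:250,200:330]
cv2.imwrite('pics/c6.png',cv2.resize(b,None,fx=4,fy=4,interpolation=2))
p=ctrl.capture('scene');save(p,'s6')
b=cv2.imread('pics/s6.png')[150:250,200:330]
cv2.imwrite('pics/c6b.png',cv2.resize(b,None,fx=4,fy=4,interpolation=2))
"
```

```text
cap [0.58330215 0.09396053 0.113     ]
4 [0.58652091 0.09265736 0.017     ]
3 [0.5778057  0.02553958 0.017     ]
2 [ 0.56932274 -0.039797    0.017     ]
1 [ 0.56042568 -0.10383219  0.017     ]
```

View pics/c6.png

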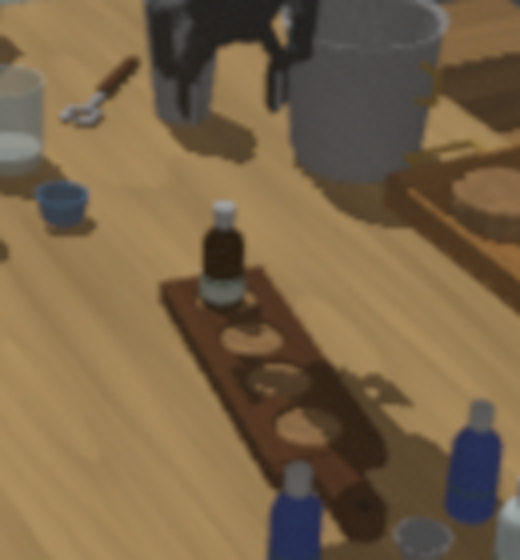

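View pics/c6b.png

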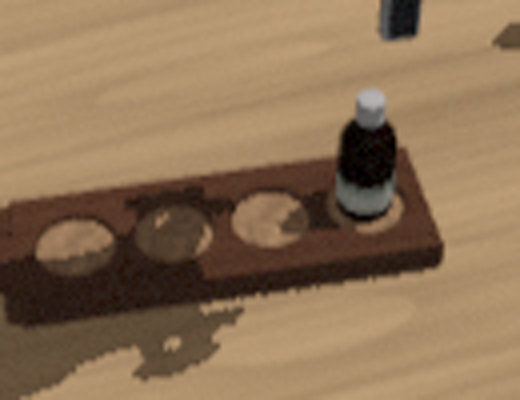

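Request:
apply_moves --pt "0 0 0 -2.5 3.8 0 0.3" --pt "0 0 0 -5 7.7 0 0.3" --pt "0 0 0 -7.5 11.5 0 0.3" --pt "0 0 0 -10 15.3 0 0.3" --pt "0 0 0 -12.5 19.2 0 0.3"

```text
clock: 9.95
tool_pos: [0.4592, 0.2845, 0.1839]
tcp_rot: [3.134, -0.203, -0.004]
ft_force: [0.5, 0.0, 0.8]
opening: 0.0599
```

Request:
apply_moves --pt "0 0 0 -2.4 3.8 0 0.3" --pt "0 0 0 -2.4 3.8 -2 0.3" --pt "0 0 0 -2.4 3.8 -5 0.3" --pt "0 0 0 -2.4 3.8 -7.5 0.3" --pt "0 0 0 -2.4 3.8 -7.5 0.3"

```text
clock: 10.45
tool_pos: [0.4334, 0.32, 0.1057]
tcp_rot: [3.13, -0.201, -0.013]
ft_force: [-1.2, 0.0, 0.2]
opening: 0.0594
```

```bash
python3 -c "
from h import *
wlook('a2')"
```

```text
[0.4334 0.32   0.1057] yaw -7.37 F [-1.2  0.   0.2] op 0.0594
```

View pics/a2.png

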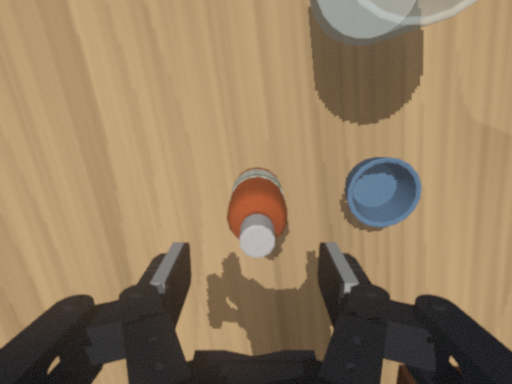

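Request:
apply_moves --pt "0 0 0 0.2 0.1 -2 0.3" --pt "0 0 0 0.2 0.1 -4 0.3" --pt "0 0 0 0.2 0.1 -6 0.3" --pt "0 0 0 0.2 0.1 -7.2 0.3" --pt "0 0 0 0.2 0.1 -7.2 0.3"

```text
clock: 11.0
tool_pos: [0.4386, 0.3221, 0.0379]
tcp_rot: [3.134, -0.203, -0.003]
ft_force: [-0.1, -0.5, 0.6]
opening: 0.0595
```

Request:
apply_moves --pt "0 0 0 0 0 0 0.45" --pt "0 0 0 0 0 0 0.6" --pt "0 0 0 0 0 0 0.8" --pt "0 0 0 0 0 0 0.8" --pt "0 0 0 0 0 0 0.8"

```text
clock: 11.5
tool_pos: [0.44, 0.3233, 0.0401]
tcp_rot: [-3.134, 0.202, -0.003]
ft_force: [-2.0, -0.1, 6.1]
opening: 0.0367
```

```bash
python3 -c "
from h import *
wlook('a3')"
```

```text
[0.44   0.3233 0.0401] yaw -7.38 F [-2.  -0.1  6.1] op 0.0367
```

View pics/a3.png

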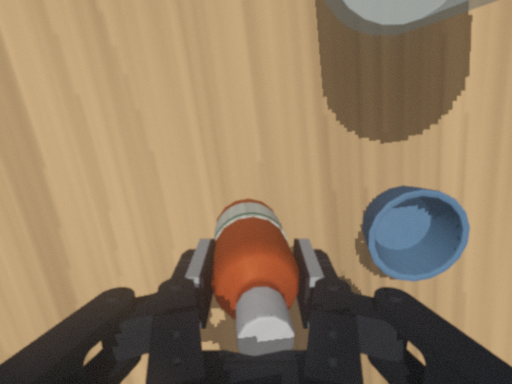

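Request:
apply_moves --pt "0 0 0 0 0 1.5 0.8" --pt "0 0 0 0 0 5 0.8" --pt "0 0 0 0 0 9 0.8" --pt "0 0 0 0 0 12.5 0.8" --pt "0 0 0 0 0 15 0.8"

```text
clock: 12.05
tool_pos: [0.4401, 0.3231, 0.1916]
tcp_rot: [-3.134, 0.202, -0.005]
ft_force: [1.1, -0.4, -1.7]
opening: 0.0368
```

Request:
apply_moves --pt "0 0 0 1.4 -3 0 0.8" --pt "0 0 0 3.5 -7.3 0 0.8" --pt "0 0 0 5.6 -11.6 0 0.8" --pt "0 0 0 7.7 -15.9 0 0.8" --pt "0 0 0 9.8 -20.2 0 0.8"

```text
clock: 12.55
tool_pos: [0.5379, 0.119, 0.189]
tcp_rot: [3.135, -0.202, 0.001]
ft_force: [0.8, 0.9, -1.1]
opening: 0.0363
```

Request:
apply_moves --pt "0 0 0 1.9 -4 0 0.8" --pt "0 0 0 3.5 -7.5 0 0.8" --pt "0 0 0 4.2 -9.5 0 0.8" --pt "0 0 0 4.2 -9.5 0 0.8" --pt "0 0 0 4.2 -9.5 0 0.8"

```text
clock: 13.05
tool_pos: [0.5791, 0.0254, 0.1886]
tcp_rot: [-3.135, 0.205, 0.001]
ft_force: [1.0, 1.3, -1.9]
opening: 0.0372
```

```bash
python3 -c "
from h import *
wlook('a4')"
```

```text
[0.5791 0.0254 0.1886] yaw -7.47 F [ 1.   1.3 -1.9] op 0.0372
```

View pics/a4.png

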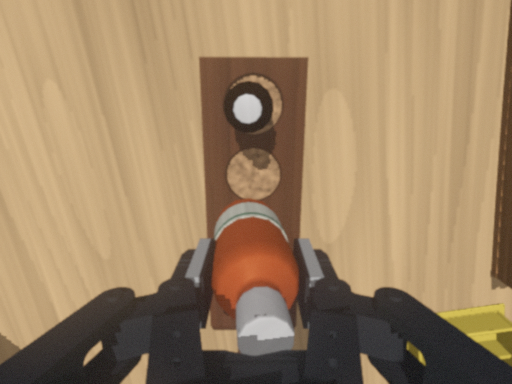

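```bash
python3 -c "
from h import *
d=ld('a4')
print('w3',atz(d,(253.5,174.5),.017),'darkcap',atz(d,(248,109),.113))
"
```

```text
w3 [0.57787235 0.02572419 0.017     ] darkcap [0.58304792 0.09147646 0.113     ]
```

Request:
apply_moves --pt "0 0 0 0.1 0 -4 0.8" --pt "0 0 0 0.1 0 -8 0.8" --pt "0 0 0 0.1 0 -10.5 0.8" --pt "0 0 0 0.1 0 -12 0.8" --pt "0 0 0 0.1 0 -12 0.8"

```text
clock: 13.6
tool_pos: [0.5776, 0.0274, 0.0663]
tcp_rot: [-3.135, 0.199, 0.008]
ft_force: [-0.4, 0.3, -0.2]
opening: 0.0368
```

Request:
apply_moves --pt "0 0 0 0 0 -0.3 0.8" --pt "0 0 0 0 0 -0.6 0.8" --pt "0 0 0 0 0 -0.8 0.8" --pt "0 0 0 0 0 -0.9 0.8" --pt "0 0 0 0 0 -0.9 0.8"

```text
clock: 14.1
tool_pos: [0.5804, 0.0257, 0.0601]
tcp_rot: [3.135, -0.203, 0.001]
ft_force: [-0.2, 0.2, -0.8]
opening: 0.037
```

Request:
apply_moves --pt "0 0 0 0 0 -0.05 0.8" --pt "0 0 0 0 0 -0.1 0.8" --pt "0 0 0 0 0 -0.15 0.8" --pt "0 0 0 0 0 -0.15 0.8" --pt "0 0 0 0 0 -0.15 0.8"

```text
clock: 14.6
tool_pos: [0.5803, 0.0257, 0.0583]
tcp_rot: [3.135, -0.203, 0.0]
ft_force: [0.1, 0.5, -0.8]
opening: 0.0369
```

Request:
apply_moves --pt "0 0 0 0 0 -0.05 0.8" --pt "0 0 0 0 0 -0.1 0.8" --pt "0 0 0 0 0 -0.15 0.8" --pt "0 0 0 0 0 -0.15 0.8" --pt "0 0 0 0 0 -0.15 0.8"

```text
clock: 15.1
tool_pos: [0.5804, 0.0257, 0.0572]
tcp_rot: [3.135, -0.203, 0.001]
ft_force: [-1.9, -0.7, 3.0]
opening: 0.037
```

Request:
apply_moves --pt "0 0 0 0 0 0.0 0.5" --pt "0 0 0 0 0 0.0 0.4" --pt "0 0 0 0 0 0 0.25" --pt "0 0 0 0 0 0 0.25" --pt "0 0 0 0 0 0 0.25"

```text
clock: 15.6
tool_pos: [0.5803, 0.0257, 0.0567]
tcp_rot: [3.135, -0.203, 0.0]
ft_force: [0.7, -1.0, -1.1]
opening: 0.0641
```

Request:
apply_moves --pt "0 0 0 0 0 2 0.25" --pt "0 0 0 0 0 5 0.25" --pt "0 0 0 0 0 9 0.25" --pt "0 0 0 0 0 13 0.25" --pt "0 0 0 0 0 15 0.25"

```text
clock: 16.1
tool_pos: [0.5817, 0.0256, 0.2108]
tcp_rot: [3.135, -0.202, 0.008]
ft_force: [-0.0, -0.7, 0.6]
opening: 0.0639
```

Request:
apply_moves --pt "0 0 0 -1.7 -4.2 0 0.3" --pt "0 0 0 -3.4 -8.4 0 0.3" --pt "0 0 0 -5.2 -12.6 0 0.3" --pt "0 0 0 -6.9 -16.8 0 0.3" --pt "0 0 0 -8.6 -21 0 0.3"

```text
clock: 16.6
tool_pos: [0.4934, -0.1856, 0.207]
tcp_rot: [3.135, -0.202, 0.001]
ft_force: [1.3, -0.5, 0.4]
opening: 0.0595
```

Request:
apply_moves --pt "0 0 0 -1.7 -4.2 0 0.3" --pt "0 0 0 -3.4 -8.4 0 0.3" --pt "0 0 0 -5.2 -12.6 0 0.3" --pt "0 0 0 -6.2 -15 0 0.3" --pt "0 0 0 -6.2 -15 0 0.3"

```text
clock: 17.1
tool_pos: [0.431, -0.3376, 0.2066]
tcp_rot: [3.133, -0.21, 0.0]
ft_force: [0.8, 0.6, -0.1]
opening: 0.0596
```

```bash
python3 -c "
from h import *
wlook('g1',['mini_gold','mini_white'])
a=ctrl.capture('scene');save(a,'s7');a=cv2.imread('pics/s7.png')[130:290,90:430]; cv2.imwrite('pics/c7.png',cv2.resize(a,(790,372),interpolation=cv2.INTER_CUBIC))"
```

```text
[ 0.431  -0.3376  0.2066] yaw -7.68 F [ 0.8  0.6 -0.1] op 0.0596
mini_gold 0.81 [250.9 161.8] [ 0.4278 -0.3312  0.    ]
mini_white 0.92 [282.7  62.1] [ 0.4728 -0.236   0.    ]
mini_white 0.84 [447.6  28.2] [ 0.6324 -0.2282  0.    ]
mini_white 0.79 [426.9 118.7] [ 0.6154 -0.3109  0.    ]
```

View pics/g1.png

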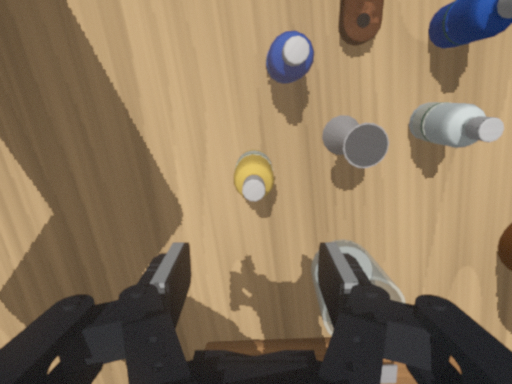

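View pics/c7.png

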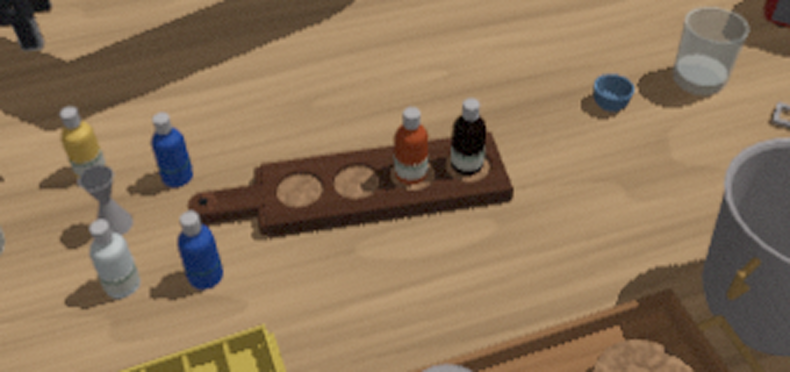

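```bash
python3 -c "
from h import *
d=ld('g1');a=ctrl.capture('scene')
u=np.array((69,112))/2.3235+[90,130];print('gold',atz(d,(254,188.5),.096),tri([ray(a,u),ray(d,(254,188.5))]))
u=np.array((99,225))/2.3235+[90,130];print('white',atz(d,(490,129),.096),tri([ray(a,u),ray(d,(490,129))]))
print('jig',atz(d,(364,146),.078))
"
```

```text
gold [ 0.43065394 -0.3348994   0.096     ] (array([ 0.43063208, -0.33476986,  0.09497192]), [np.float64(0.00040019972752759184), np.float64(0.0004001997275277414)])
white [ 0.61381294 -0.31248506  0.096     ] (array([ 0.61424187, -0.31226125,  0.0953044 ]), [np.float64(0.00034929303137487983), np.float64(0.0003492930313749439)])
jig [ 0.52547385 -0.31577851  0.078     ]
```

Request:
apply_moves --pt "0 0 0 0.05 0.25 -3 0.3" --pt "0 0 0 0.05 0.25 -6 0.3" --pt "0 0 0 0.05 0.25 -8.5 0.3" --pt "0 0 0 0.05 0.25 -9.5 0.3" --pt "0 0 0 0.05 0.25 -9.5 0.3"

```text
clock: 17.85
tool_pos: [0.4324, -0.3301, 0.1106]
tcp_rot: [-3.133, 0.2, 0.003]
ft_force: [0.0, -0.1, -0.4]
opening: 0.0597
```

```bash
python3 -c "
from h import *
wlook('g2')"
```

```text
[ 0.4324 -0.3301  0.1106] yaw -7.3 F [ 0.  -0.1 -0.4] op 0.0597
```

View pics/g2.png

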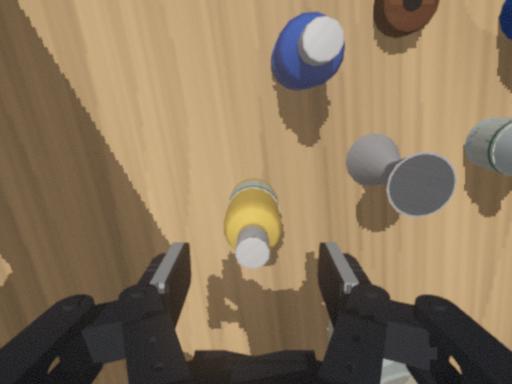

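```bash
python3 -c "
from h import *
for i in range(4): wlook('g2b')"
```

```text
[ 0.4331 -0.331   0.112 ] yaw -7.32 F [-0.5  1.1  0.1] op 0.0597
[ 0.4335 -0.3317  0.1128] yaw -7.34 F [ 0.2 -0.1  1.5] op 0.0598
[ 0.4338 -0.3321  0.1133] yaw -7.35 F [ 0.5 -0.3  0.5] op 0.0596
[ 0.4338 -0.3324  0.1134] yaw -7.36 F [-0.7 -0.6  0.4] op 0.0599
```

Request:
apply_moves --pt "0 0 0 -0.2 -0.25 -1.5 0.3" --pt "0 0 0 -0.2 -0.25 -3.5 0.3" --pt "0 0 0 -0.2 -0.25 -5.5 0.3" --pt "0 0 0 -0.2 -0.25 -7.5 0.3" --pt "0 0 0 -0.2 -0.25 -7.5 0.3"

```text
clock: 18.6
tool_pos: [0.4297, -0.3333, 0.0353]
tcp_rot: [-3.133, 0.203, 0.004]
ft_force: [-0.5, 0.1, -0.1]
opening: 0.0594
```

Request:
apply_moves --pt "0 0 0 0 0 0 0.45" --pt "0 0 0 0 0 0 0.6" --pt "0 0 0 0 0 0 0.8" --pt "0 0 0 0 0 0 0.8" --pt "0 0 0 0 0 0 0.8"

```text
clock: 19.1
tool_pos: [0.4315, -0.3352, 0.0385]
tcp_rot: [3.133, -0.202, 0.003]
ft_force: [-1.5, 0.9, 6.0]
opening: 0.0367
```

```bash
python3 -c "
from h import *
wlook('g3')"
```

```text
[ 0.4315 -0.3352  0.0385] yaw -7.39 F [-1.5  0.9  6. ] op 0.0367
```

View pics/g3.png

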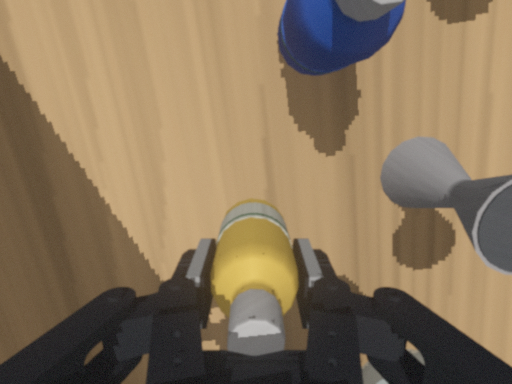

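Request:
apply_moves --pt "0 0 0 0 0 1.5 0.8" --pt "0 0 0 0 0 5 0.8" --pt "0 0 0 0 0 9 0.8" --pt "0 0 0 0 0 12.5 0.8" --pt "0 0 0 0 0 15 0.8"

```text
clock: 19.65
tool_pos: [0.4315, -0.3349, 0.19]
tcp_rot: [3.133, -0.202, 0.004]
ft_force: [-0.2, -0.0, -1.1]
opening: 0.0368
```

Request:
apply_moves --pt "0 0 0 1.4 3 0 0.8" --pt "0 0 0 3.4 7.3 0 0.8" --pt "0 0 0 5.4 11.6 0 0.8" --pt "0 0 0 7.5 15.9 0 0.8" --pt "0 0 0 9.5 20.2 0 0.8"

```text
clock: 20.15
tool_pos: [0.5265, -0.1306, 0.1873]
tcp_rot: [3.135, -0.203, 0.002]
ft_force: [1.1, -0.7, -0.8]
opening: 0.0365
```

Request:
apply_moves --pt "0 0 0 1.9 4 0 0.8" --pt "0 0 0 3.5 7.5 0 0.8" --pt "0 0 0 4.4 9.4 0 0.8" --pt "0 0 0 4.4 9.4 0 0.8" --pt "0 0 0 4.4 9.4 0 0.8"

```text
clock: 20.65
tool_pos: [0.5697, -0.0379, 0.1868]
tcp_rot: [3.135, -0.2, -0.0]
ft_force: [-0.6, -0.2, -0.8]
opening: 0.0365
```

```bash
python3 -c "
from h import *
for i in range(4):wlook('g4')"
```

```text
[ 0.5697 -0.0379  0.1868] yaw -7.31 F [-0.6 -0.2 -0.8] op 0.0365
[ 0.5695 -0.0386  0.1868] yaw -7.39 F [ 0.1 -1.  -1.1] op 0.0366
[ 0.5695 -0.039   0.1869] yaw -7.44 F [-0.  -0.1 -1.3] op 0.0364
[ 0.5694 -0.0392  0.1869] yaw -7.47 F [-0.3  0.  -1.4] op 0.0364
```

View pics/g4.png

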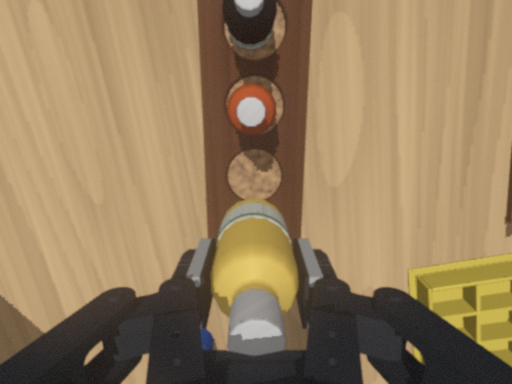

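Request:
apply_moves --pt "0 0 0 0.1 0 -4 0.8" --pt "0 0 0 0.1 0 -8 0.8" --pt "0 0 0 0.1 0 -10.5 0.8" --pt "0 0 0 0.1 0 -11.8 0.8" --pt "0 0 0 0.1 0 -11.8 0.8"

```text
clock: 21.35
tool_pos: [0.5693, -0.0387, 0.0672]
tcp_rot: [-3.134, 0.204, 0.005]
ft_force: [-0.7, 0.1, -0.8]
opening: 0.0364
```

Request:
apply_moves --pt "0 0 0 0 0 -0.3 0.8" --pt "0 0 0 0 0 -0.6 0.8" --pt "0 0 0 0 0 -0.8 0.8" --pt "0 0 0 0 0 -1 0.8" --pt "0 0 0 0 0 -1 0.8"

```text
clock: 21.85
tool_pos: [0.5709, -0.0382, 0.059]
tcp_rot: [3.135, -0.202, 0.001]
ft_force: [0.2, 0.5, -1.7]
opening: 0.0367
```

Request:
apply_moves --pt "0 0 0 0 0 -0.05 0.8" --pt "0 0 0 0 0 -0.1 0.8" --pt "0 0 0 0 0 -0.15 0.8" --pt "0 0 0 0 0 -0.2 0.8" --pt "0 0 0 0 0 -0.2 0.8"

```text
clock: 22.35
tool_pos: [0.5707, -0.0382, 0.0567]
tcp_rot: [-3.135, 0.202, 0.0]
ft_force: [0.4, -0.1, -1.1]
opening: 0.0366
```

Request:
apply_moves --pt "0 0 0 0 0 -0.05 0.8" --pt "0 0 0 0 0 -0.1 0.8" --pt "0 0 0 0 0 -0.15 0.8" --pt "0 0 0 0 0 -0.15 0.8" --pt "0 0 0 0 0 -0.15 0.8"

```text
clock: 22.85
tool_pos: [0.5708, -0.0383, 0.0555]
tcp_rot: [3.135, -0.203, 0.0]
ft_force: [-1.6, 0.1, 1.5]
opening: 0.0361
```

Request:
apply_moves --pt "0 0 0 0 0 -0.05 0.5" --pt "0 0 0 0 0 -0.05 0.4" --pt "0 0 0 0 0 -0.05 0.25" --pt "0 0 0 0 0 -0.05 0.25" --pt "0 0 0 0 0 -0.05 0.25"

```text
clock: 23.35
tool_pos: [0.5708, -0.0383, 0.0548]
tcp_rot: [3.135, -0.203, 0.0]
ft_force: [0.6, -0.3, 0.3]
opening: 0.0638
```

Request:
apply_moves --pt "0 0 0 0 0 2 0.25" --pt "0 0 0 0 0 5 0.25" --pt "0 0 0 0 0 9 0.25" --pt "0 0 0 0 0 13 0.25" --pt "0 0 0 0 0 15 0.25"

```text
clock: 23.85
tool_pos: [0.5722, -0.0385, 0.2088]
tcp_rot: [3.134, -0.202, 0.008]
ft_force: [0.8, -0.1, -0.7]
opening: 0.0639
```

Request:
apply_moves --pt "0 0 0 0.7 -4.4 0 0.3" --pt "0 0 0 1.4 -8.8 0 0.3" --pt "0 0 0 2.1 -13.2 0 0.3" --pt "0 0 0 2.8 -17.6 0 0.3" --pt "0 0 0 3.5 -22 0 0.3"

```text
clock: 24.35
tool_pos: [0.6059, -0.26, 0.2049]
tcp_rot: [3.135, -0.202, 0.001]
ft_force: [1.0, 0.0, -0.6]
opening: 0.0597
```

Request:
apply_moves --pt "0 0 0 0.6 -3.5 0 0.3" --pt "0 0 0 0.8 -5.4 0 0.3" --pt "0 0 0 0.8 -5.4 0 0.3" --pt "0 0 0 0.8 -5.4 0 0.3" --pt "0 0 0 0.8 -5.4 0 0.3"

```text
clock: 24.85
tool_pos: [0.6137, -0.3111, 0.2048]
tcp_rot: [-3.135, 0.201, 0.001]
ft_force: [-0.2, -0.0, -0.5]
opening: 0.0598
```

```bash
python3 -c "
from h import *
for i in range(3): wlook('w1')
a=ctrl.capture('scene');save(a,'s8');a=cv2.imread('pics/s8.png')[130:290,90:430]; cv2.imwrite('pics/c8.png',cv2.resize(a,(790,372),interpolation=cv2.INTER_CUBIC))"
```

```text
[ 0.6137 -0.3111  0.2048] yaw -7.34 F [-0.2 -0.  -0.5] op 0.0598
[ 0.6138 -0.3109  0.205 ] yaw -7.32 F [-0.2 -0.   0.4] op 0.0596
[ 0.6139 -0.3109  0.2052] yaw -7.3 F [ 0.9  0.3 -0.8] op 0.06
```

View pics/w1.png

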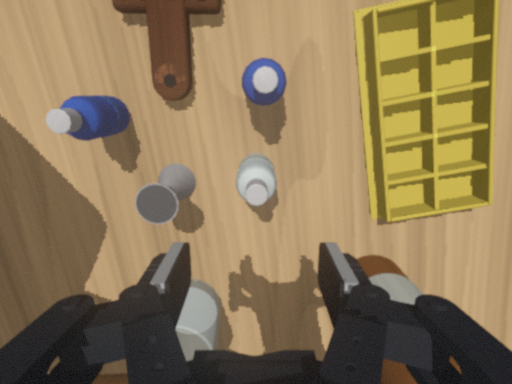

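View pics/c8.png

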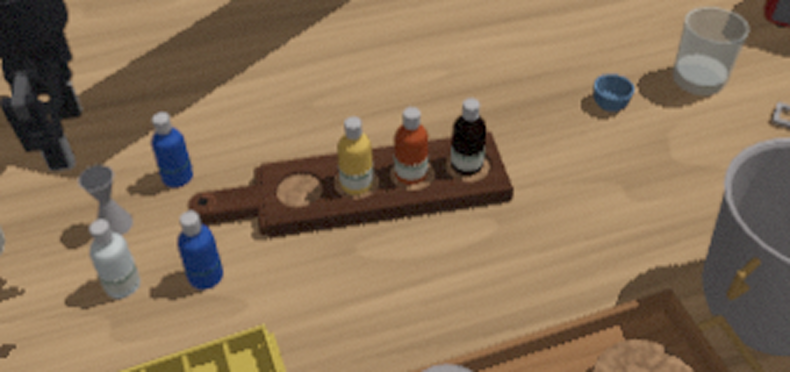

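```bash
python3 -c "
from h import *
d=ld('w1');a=ctrl.capture('scene');b=ctrl.capture('side')
print('white',atz(d,(257,193),.096))
print('big top',tri([ray(a,(14,236)),ray(b,(424,196))]),atz(a,(72,318),0),atz(b,(402,280),0))
print('jig',atz(d,(157,203),.078))
"
```

```text
white [ 0.61556124 -0.31166683  0.096     ]
big top (array([ 0.73426245, -0.46890086,  0.26378136]), [np.float64(0.003913251350534936), np.float64(0.003913251350535073)]) [ 0.74341531 -0.47246328  0.        ] [ 0.73505007 -0.47960677  0.        ]
jig [ 0.52755087 -0.31489094  0.078     ]
```

Request:
apply_moves --pt "0 0 0 0.15 -0.1 -3 0.3" --pt "0 0 0 0.15 -0.1 -6 0.3" --pt "0 0 0 0.15 -0.1 -8.5 0.3" --pt "0 0 0 0.15 -0.1 -9.5 0.3" --pt "0 0 0 0.15 -0.1 -9.5 0.3"

```text
clock: 25.65
tool_pos: [0.6143, -0.3124, 0.1082]
tcp_rot: [-3.133, 0.202, 0.004]
ft_force: [0.2, -0.1, -0.4]
opening: 0.06
```

```bash
python3 -c "
from h import *
for i in range(5): wlook('w2')"
```

```text
[ 0.6143 -0.3124  0.1082] yaw -7.38 F [ 0.2 -0.1 -0.4] op 0.06
[ 0.6152 -0.313   0.1099] yaw -7.38 F [-0.6 -0.1 -0.3] op 0.0601
[ 0.6159 -0.3135  0.111 ] yaw -7.38 F [-0.1 -0.  -0.4] op 0.0597
[ 0.6162 -0.3138  0.1116] yaw -7.39 F [-0.3 -0.2 -0.1] op 0.0598
[ 0.6163 -0.3139  0.1119] yaw -7.39 F [ 0.2  0.9 -1. ] op 0.0601
```

View pics/w2.png

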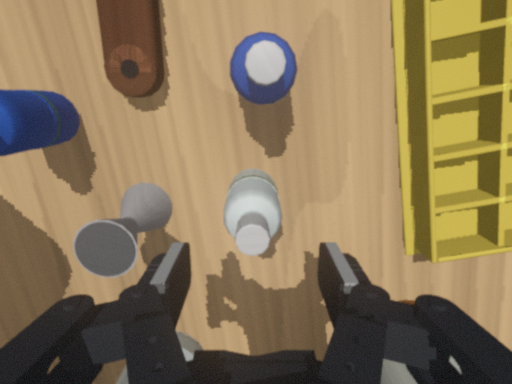

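Request:
apply_moves --pt "0 0 0 0 0.1 -1.5 0.3" --pt "0 0 0 0 0.1 -3.5 0.3" --pt "0 0 0 0 0.1 -5.5 0.3" --pt "0 0 0 0 0.1 -7.4 0.3" --pt "0 0 0 0 0.1 -7.4 0.3"

```text
clock: 26.4
tool_pos: [0.614, -0.3114, 0.0339]
tcp_rot: [-3.133, 0.203, 0.005]
ft_force: [-0.6, 0.3, -0.1]
opening: 0.0597
```

Request:
apply_moves --pt "0 0 0 0 0 0 0.45" --pt "0 0 0 0 0 0 0.6" --pt "0 0 0 0 0 0 0.8" --pt "0 0 0 0 0 0 0.8" --pt "0 0 0 0 0 0 0.8"

```text
clock: 26.9
tool_pos: [0.6163, -0.313, 0.0378]
tcp_rot: [3.133, -0.203, 0.004]
ft_force: [-0.6, 0.6, 5.2]
opening: 0.0365
```

```bash
python3 -c "
from h import *
wlook('w3')"
```

```text
[ 0.6163 -0.313   0.0378] yaw -7.4 F [-0.6  0.6  5.2] op 0.0365
```

View pics/w3.png

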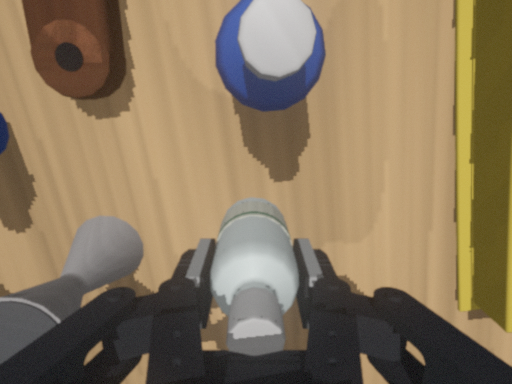

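Request:
apply_moves --pt "0 0 0 0 0 1.5 0.8" --pt "0 0 0 0 0 5 0.8" --pt "0 0 0 0 0 9 0.8" --pt "0 0 0 0 0 12.5 0.8" --pt "0 0 0 0 0 15 0.8"

```text
clock: 27.45
tool_pos: [0.6159, -0.3126, 0.1899]
tcp_rot: [3.133, -0.202, 0.005]
ft_force: [0.4, -0.3, -0.2]
opening: 0.0362
```

Request:
apply_moves --pt "0 0 0 -0.8 3 0 0.8" --pt "0 0 0 -1.8 7 0 0.8" --pt "0 0 0 -2.9 11 0 0.8" --pt "0 0 0 -3.9 15 0 0.8" --pt "0 0 0 -4.9 18.5 0 0.8"

```text
clock: 27.95
tool_pos: [0.5655, -0.1254, 0.1867]
tcp_rot: [-3.135, 0.202, -0.001]
ft_force: [0.0, -0.7, -0.7]
opening: 0.0364
```

Request:
apply_moves --pt "0 0 0 -0.4 1.5 0 0.8" --pt "0 0 0 -0.6 2.4 0 0.8" --pt "0 0 0 -0.6 2.4 0 0.8" --pt "0 0 0 -0.6 2.4 0 0.8" --pt "0 0 0 -0.6 2.4 0 0.8"

```text
clock: 28.45
tool_pos: [0.5608, -0.1046, 0.1857]
tcp_rot: [3.135, -0.205, 0.001]
ft_force: [0.2, -0.8, -0.8]
opening: 0.037
```

```bash
python3 -c "
from h import *
for i in range(4):wlook('w4')
d=ld('w4');print(atz(d,(254,175),.017))"
```

```text
[ 0.5608 -0.1046  0.1857] yaw -7.48 F [ 0.2 -0.8 -0.8] op 0.037
[ 0.5606 -0.1045  0.1856] yaw -7.48 F [ 0.  -0.6 -0.6] op 0.0363
[ 0.5605 -0.1044  0.1855] yaw -7.48 F [ 0.5 -0.2 -0.1] op 0.0369
[ 0.5605 -0.1043  0.1855] yaw -7.47 F [-0.1  0.1 -1. ] op 0.0366
[ 0.55981124 -0.10381056  0.017     ]
```

View pics/w4.png

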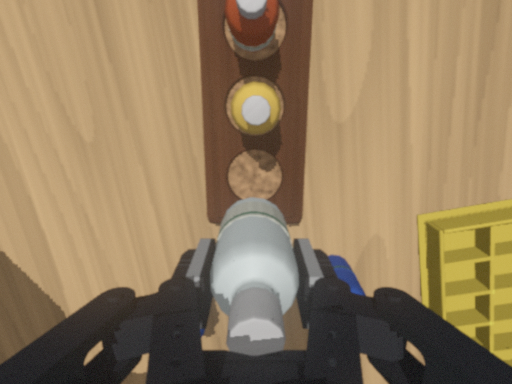

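Request:
apply_moves --pt "0 0 0 0 0 -4 0.8" --pt "0 0 0 0 0 -8 0.8" --pt "0 0 0 0 0 -10.5 0.8" --pt "0 0 0 0 0 -11.8 0.8" --pt "0 0 0 0 0 -11.8 0.8"

```text
clock: 29.15
tool_pos: [0.559, -0.1031, 0.066]
tcp_rot: [-3.134, 0.203, 0.006]
ft_force: [-0.0, -0.4, -0.3]
opening: 0.0364
```

Request:
apply_moves --pt "0 0 0 0 0 -0.3 0.8" --pt "0 0 0 0 0 -0.6 0.8" --pt "0 0 0 0 0 -0.8 0.8" --pt "0 0 0 0 0 -0.9 0.8" --pt "0 0 0 0 0 -0.9 0.8"

```text
clock: 29.65
tool_pos: [0.5604, -0.1033, 0.0592]
tcp_rot: [3.135, -0.202, 0.001]
ft_force: [0.5, -0.0, -1.1]
opening: 0.0367
```

Request:
apply_moves --pt "0 0 0 0 0 -0.05 0.8" --pt "0 0 0 0 0 -0.1 0.8" --pt "0 0 0 0 0 -0.15 0.8" --pt "0 0 0 0 0 -0.2 0.8" --pt "0 0 0 0 0 -0.2 0.8"

```text
clock: 30.15
tool_pos: [0.5602, -0.1032, 0.0567]
tcp_rot: [-3.135, 0.203, 0.0]
ft_force: [-0.5, -0.1, -1.1]
opening: 0.0366
```

Request:
apply_moves --pt "0 0 0 0 0 -0.05 0.8" --pt "0 0 0 0 0 -0.1 0.8" --pt "0 0 0 0 0 -0.15 0.8" --pt "0 0 0 0 0 -0.2 0.8" --pt "0 0 0 0 0 -0.2 0.8"

```text
clock: 30.65
tool_pos: [0.5603, -0.1033, 0.0549]
tcp_rot: [3.135, -0.202, 0.0]
ft_force: [-0.4, 0.6, 0.0]
opening: 0.0367
```

Request:
apply_moves --pt "0 0 0 0 0 -0.05 0.8" --pt "0 0 0 0 0 -0.1 0.8" --pt "0 0 0 0 0 -0.1 0.8" --pt "0 0 0 0 0 -0.1 0.8" --pt "0 0 0 0 0 -0.1 0.8"

```text
clock: 31.15
tool_pos: [0.5603, -0.1033, 0.0548]
tcp_rot: [3.135, -0.202, 0.001]
ft_force: [-2.0, 0.2, 6.1]
opening: 0.0365
```

Request:
apply_moves --pt "0 0 0 0 0 0 0.5" --pt "0 0 0 0 0 0 0.4" --pt "0 0 0 0 0 0 0.25" --pt "0 0 0 0 0 0 0.25" --pt "0 0 0 0 0 0 0.25"

```text
clock: 31.65
tool_pos: [0.5602, -0.1033, 0.0537]
tcp_rot: [-3.135, 0.203, 0.0]
ft_force: [-0.4, -0.2, 0.1]
opening: 0.0643
```

Request:
apply_moves --pt "0 0 0 0 0 2 0.25" --pt "0 0 0 0 0 5 0.25" --pt "0 0 0 0 0 9 0.25" --pt "0 0 0 0 0 13 0.25" --pt "0 0 0 0 0 15 0.25"

```text
clock: 32.15
tool_pos: [0.5617, -0.1037, 0.2077]
tcp_rot: [3.134, -0.202, 0.008]
ft_force: [1.0, -0.1, -0.2]
opening: 0.064
```

Request:
apply_moves --pt "0 0 0 -3 0 1 0.25" --pt "0 0 0 -6 -1 2 0.25" --pt "0 0 0 -9 -1 3 0.25" --pt "0 0 0 -11 -1 3 0.25" --pt "0 0 0 -11 -1 3 0.25"

```text
clock: 32.65
tool_pos: [0.4483, -0.113, 0.2344]
tcp_rot: [3.135, -0.204, 0.0]
ft_force: [-0.3, 0.6, 0.8]
opening: 0.0638
```

```bash
python3 -c "
from h import *
wlook('f')
a=ctrl.capture('scene');save(a,'s9');A=cv2.imread('pics/s9.png')[130:290,90:430]; cv2.imwrite('pics/c9.png',cv2.resize(A,(790,372),interpolation=cv2.INTER_CUBIC))
b=ctrl.capture('side');save(b,'t9');A=cv2.imread('pics/t9.png')[100:310,150:380]; cv2.imwrite('pics/c9b.png',cv2.resize(A,(657,600),interpolation=cv2.INTER_CUBIC))"
```

```text
[ 0.4483 -0.113   0.2344] yaw -7.45 F [-0.3  0.6  0.8] op 0.0638
```

View pics/c9.png

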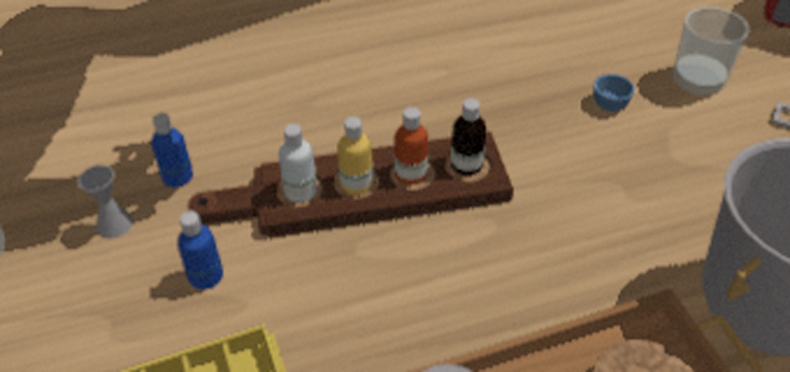

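View pics/c9b.png

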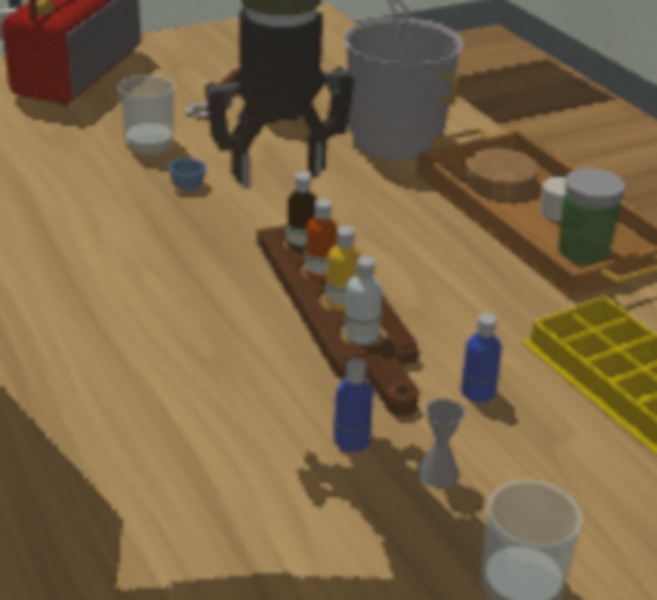

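All four bottles stand upright in the wells, in the order white, gold, amber, dark from the handle. The tumblers, dish, jigger and blue bottles look unmoved. Next I check the cap positions by triangulation, then hand in.

```bash
python3 -c "
from h import *
a=ctrl.capture('scene');b=ctrl.capture('side')
P={'white':((293,130),(366,260)),'gold':((352.5,122),(345.5,231)),'amber':((411.5,113),(323,202)),'dark':((471,104),(302.5,175)),'tumL':((715,32),(147.5,88)),'tumR':None}
for k,v in P.items():
    if v: 
        print(k,tri([ray(a,np.array(v[0])/2.3235+[90,130]),ray(b,np.array(v[1])/2.857+[150,100])]))
for n,o in(('s9','scene0'),('t9','side0')):
    x=cv2.imread(f'pics/{n}.png').astype(int);y=cv2.imread(f'pics/{o}.png').astype(int)
    dd=abs(x-y).max(2)
    r={'scene':[(45,200,95,250),(380,130,412,172)],'side':[(318,265,355,315),(190,125,213,155)]}[o[:-1]]
    for l,t,rr,bb in r: print(o,(l,t),dd[t:bb,l:rr].mean().round(1),dd[t:bb,l:rr].max())
print(ctrl.job_done())
"
```

```text
white (array([ 0.56074852, -0.10259745,  0.11003947]), [np.float64(0.0014440554861184006), np.float64(0.0014440554861183882)])
gold (array([ 0.56975649, -0.03941432,  0.10953933]), [np.float64(0.002241033895442895), np.float64(0.0022410338954429562)])
amber (array([0.57646978, 0.0258809 , 0.10993466]), [np.float64(0.0014710241011944446), np.float64(0.0014710241011944539)])
dark (array([0.58390824, 0.09247167, 0.11011018]), [np.float64(0.0013237701284359179), np.float64(0.0013237701284357967)])
tumL (array([0.52403115, 0.45289057, 0.08045526]), [np.float64(0.0009718798907910388), np.float64(0.0009718798907909213)])
scene0 (45, 200) 22.3 78
scene0 (380, 130) 6.0 85
side0 (318, 265) 10.0 75
side0 (190, 125) 11.3 88
the job is handed in; nothing more can be done
None
```

The four miniatures stand upright in the paddle, white, gold, amber and dark from the handle outward, and I handed the job in at about 33 s of the 131 s allowed. I lowered each one until a light contact force showed (about 6 N or less), then released it and moved the gripper clear.

**Bottle positions:** The last check from two cameras put each cap within about 3 mm of its well centre. Dark is the farthest off, 2.5 mm toward the robot. The caps measured about 110 mm high against the expected 113 mm. My earlier two-camera measurements also read a few millimetres low, so this fits flat seating on the cork.

**Tumblers:**
- They look unmoved in the before and after pictures, and the arm never went near them.
- The pixel comparison around them was not conclusive. It showed differences that I put down to the arm's shadow and image noise, but did not check further.
- The left tumbler's re-measured rim was about 6 mm from the first reading, from rough hand-picked points.
- I did not re-measure the right tumbler.

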